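# Seat the sample cell in the pocket light tester

## Task

Pick up the small square sample cell, turn it so that its two clear faces look into the tester's two eye tubes (either way round), and set it upright in the tester's well. Then press it gently all the way down, past the grip of the sprung jaw, until it is felt to bear on the height screw at the bottom, and leave it sitting there, let go. Do not force it, and leave the other things on the slab where they are.

Things in the scene. Friction and masses are not known exactly. Their poses are not given: they have to be found in the camera images.
- cell: Sample cell, loose, upright on the slab: a square block 24 x 24 mm in plan, 70 mm tall, with a grip bar on top (88 mm in all). Its two clear faces look along its +x and -x; the faces at +y and -y are frosted grey. Origin: centre of its underside, z up. 65 to 130 g. It chips if pressed on its stop with more than about 20 N.
- grip_bar (a point): Centre of the top of the cell's aluminium grip bar, 88 mm above the cell's underside. The bar is 11 mm thick (along the cell's x), 28 mm long (along its y) and 18 mm tall, so seen from above it runs parallel to the clear faces.
- tester: Light tester, fixed on the slab: black block 48 x 58 mm on a 66 x 74 mm aluminium foot, top 64 mm above its underside. The light path is its x axis: two aluminium eye tubes (22 mm across, axis 42 mm up, ends 50 mm from the centre) stick out at +x and -x. An open square well in its middle takes the cell. Origin: centre of the well, level with the block's underside; z up.
- well_mouth (a point): Centre of the well's mouth, 64 mm above the tester's underside. The well is 26.4 mm wide along the tester's x, between plain walls; at -y is a plain wall with its face 12 mm from the centre, at +y the sprung jaw. The three plain walls have a 3 mm chamfer at the top. The well's floor is 54 mm below the mouth.
- jaw_face (a point): Upper edge of the sprung jaw's upright face at rest: 10 mm from the well's centre to the tester's +y, 54 mm up; a sloped lead-in rises from it to 15 mm out, 62 mm up. A cell pushes the jaw back 2 mm (at most 5) and is pressed by it, with about 8 N, on the -y wall, centred. The jaw rubs: the cell does not drop, it must be pushed and slides at about 5 to 11 N (up to 20 N at the lead-in).
- collar: Brass collar on the well's floor, origin 10 mm above the tester's underside. It carries the height screw, a flat-ended brass pin 10 mm across on which the cell must bear. The pin's end is 3 to 23 mm above the well floor, different each time and not measured: feel it, a hard stop beyond the sliding load. Cell home: bar top 101 to 121 mm above the tester's underside.
- lantern: Tall orange solar lantern, 88 mm across, about 180 mm tall with its wire handle, standing on the slab. Origin: centre of its underside. Leave alone.
- cup: Small hard silicone cup, 62 mm across, 55 mm tall. Origin: centre of its underside. Leave alone.
- tin: Aluminium tin with hinged lid shut, 88 x 118 x 41 mm. Origin: centre of its underside. Leave alone.
- comb: Wooden comb lying flat, 140 mm long (along its y), 39 mm wide, 7 mm thick. Origin: centre of its underside. Leave alone.

How it is judged:
By the outcome, as a careful person would: the job done as asked, in the order asked, and still so for the second after the job is handed in, with the robot touching nothing.
It also fails if it takes over 51 s, if anything falls off the work surface, if the arm or the gripper's body presses on something with over 40 N, if the wrist force passes 120 N, or if a joint passes its speed limit or range.

## Robot

A 7-joint arm with a two-finger parallel gripper is mounted at the origin on the work surface. World frame = base frame: x ahead of the robot, y to its left, z up, the work surface at z = 0. Lengths are in m, angles in rad, forces in N, time in s.
With the tool pointing down it reaches from about 0.4 to 0.875 m from the base axis. Payload 6.5 kg.
Tool frame: the origin (TCP) lies at the very end of the fingers, on their centre line; the grasp point (between the pads) lies 19 mm behind it; z points along the fingers, y is the line along which they close (so a half turn about z gives the same grasp; the last joint's range is limited). The gripper opens to 85 mm and grips with 20 to 120 N. Pads are 22 mm wide; open, the fingers measure 114 mm over their backs; the gripper's body (76 mm by 85 mm) begins 54 mm behind the grasp point. The pads swing forward as they close: fully open they stand 13 mm farther back than shut.
Start: joints at [-0.066, 0.536, -0.004, 1.538, 0.003, 1.067, -0.071], TCP at [0.65, -0, 0.199] pointing down, gripper open.
Joint ranges: [-2.7, 2.7], [-0.37, 2.16], [-1.27, 1.26], [0.24, 2.4], [-1.31, 4.45], [0.19, 1.91], [-2.76, 2.76]. Speed limits (rad/s): [2.39, 2.39, 3.14, 3.14, 3.14, 3.14, 3.14].

## Interface

Orientations are given as a unit quaternion [x, y, z, w].
In Python, from station import monitor, vision, env gives the robot as it stands. The module is installed in compiled form; this text tells all that it offers.
- The arm moves only by the shell command python3 -m pendant 'ROWS' [FORCE]. ROWS is JSON, a list of rows, each a list of 7 numbers: the turn, a rotation vector about the tool's x, y, z scaled (see below), then the shift along the tool's x, y, z scaled (see below), then the opening, from -1 (shut) to 1 (fully open). In form: [[ax, ay, az, tx, ty, tz, hand], ...]. A call has 1 to 20 rows; each row shifts and turns the commanded pose from where the row before left it, along the tool's axes as they then stand; what a row does not reach is not made up. The controller multiplies each number of a shift by 40 mm and each number of a turn by 6 degrees. A row lasts 1/8 s, in which the tool goes at most 62.5 mm and 10.7 degrees, less where a joint would pass 70% of its speed; a pose out of reach is approached as far as the arm can. A call with a number of a shift or a turn outside -1 to 1 is refused whole. A call with a gripper value outside its range is refused whole. The fingers move at their own pace and stop on an object; FORCE is the grip in N (left out, the last holds). Time passes only in rows, so rows that do not move let the fingers close. It gives the time, the measured TCP pose, the force, the opening and the grip force at its end, in the units of the state.
- monitor.get_state(): the state, without advancing time (a new reading comes with each control period).
- vision.read_camera(name): name is "scene" or "side" or "wrist"; returns (picture, depth): 400x640x3 uint8, red, green, blue; 400x640 float32, m along the optical axis (not along the pixel's ray), 0 where there is no reading.
- vision.camera_info(name): a dict with "fx", "fy", "cx", "cy" (pixels), "world_to_cam" (4x4, takes a point from world to camera coordinates); the wrist camera has in their place "hand_eye" (4x4, takes a point from camera to tool coordinates, whose origin is the TCP and whose axes are the flange's). Camera axes: x right, y down, z forward; pixel columns grow to the right and rows downward; lengths in m; the calibration is good to about 2 mm. A picture is of the moment at which its call begins: read the wrist's pose just before it. camera_info takes no time and is no camera call.
- env.finish_job(): hands the job in; it is judged then, once.
The state is a dict: "t": time; "q": joint angles; "dq": joint speeds; "tau": joint torques, N m; "eef_pos": TCP position; "tcp_rot": TCP orientation; "wrist_force": force on the tool from outside, world axes, zero at the start; "moment": the same for the moment, N m; "width": finger opening in m; "grip_force": force on a finger pad.
Only numpy, scipy, OpenCV 4.12 (cv2) and the standard library are available. Lean on these libraries where they do the work, as an engineer would, in place of code of your own. Each camera call takes 0.05 s, during which the arm holds its last target. There are 200 camera calls.

## Working session

There is one attempt and no reset: what is moved stays moved. The work goes in short steps, Python scripts to look and compute and a shell command to move; the robot and the scene stay as the last step left them, time stands still between calls to the robot, and variables do not carry over. Pictures are saved under pics/ and viewed, at most 10 in all, crops included, and the job is handed in when it is done.

```bash
mkdir -p pics
cat > h.py <<'E'
import numpy as np,cv2
from station import monitor,vision,env
from scipy.spatial.transform import Rotation as R
def cam(n):
    s=monitor.get_state(); im,d=vision.read_camera(n); i=vision.camera_info(n)
    if 'world_to_cam' in i: T=np.linalg.inv(np.array(i['world_to_cam']))
    else:
        W=np.eye(4);W[:3,:3]=R.from_quat(s['tcp_rot']).as_matrix();W[:3,3]=s['eef_pos'];T=W@np.array(i['hand_eye'])
    return im,d,i,T
def pts(d,i,T):
    v,u=np.mgrid[:d.shape[0],:d.shape[1]]
    P=np.stack([(u-i['cx'])/i['fx']*d,(v-i['cy'])/i['fy']*d,d],-1)
    return P@T[:3,:3].T+T[:3,3]
def save(n,im): cv2.imwrite('pics/'+n+'.png',cv2.cvtColor(im,cv2.COLOR_RGB2BGR))
E
python3 - <<'E'
from h import *
for n in('scene','wrist'):
    im,d,i,T=cam(n);save(n+'0',im);np.savez(n+'0.npz',im=im,d=d,T=T,k=[i['fx'],i['fy'],i['cx'],i['cy']]);print(n,T.round(3).tolist(),i['fx'])
s=monitor.get_state();print(s)
E
```

```text
scene [[0.252, 0.832, -0.495, 1.31], [0.968, -0.218, 0.126, -0.165], [-0.004, -0.511, -0.86, 1.339], [0.0, 0.0, 0.0, 1.0]] 493.83114277086986
wrist [[1.0, 0.001, -0.0, 0.651], [0.0, -0.951, -0.31, 0.079], [-0.0, 0.31, -0.951, 0.373], [0.0, 0.0, 0.0, 1.0]] 356.5842812747363
{'t': 0.1, 'q': array([-0.06617258,  0.537111  , -0.00443879,  1.53875657,  0.00262865,
        1.06728073, -0.07120915]), 'dq': array([ 0.00062964, -0.00160889, -0.00027695, -0.00262848,  0.00050049,
        0.00027278,  0.00193422]), 'tau': array([ 3.24486806e-03, -5.84563243e+01,  1.05254464e+00, -2.59778756e+01,
        1.26798821e-02,  4.59515359e-03, -1.40434165e-05]), 'eef_pos': array([ 6.49394008e-01, -4.39056014e-05,  1.97994311e-01]), 'tcp_rot': array([ 7.07089213e-01,  7.07123924e-01, -5.95179219e-04, -4.96504179e-04]), 'wrist_force': array([ 0.67138444, -1.08796299, -0.09420914]), 'moment': array([-0.02849192, -0.01836625,  0.06798659]), 'grip_force': 0.0, 'width': 0.08550188483046281}
```

View pics/scene0.png

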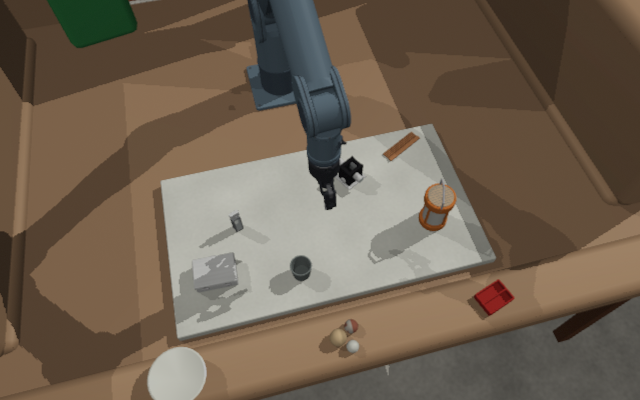

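View pics/wrist0.png

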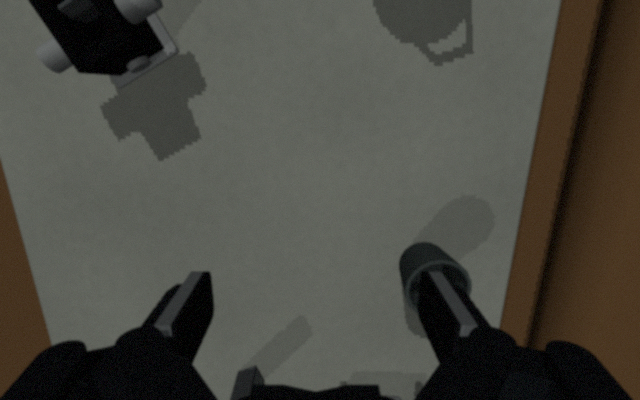

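The scene view shows the cell at (236,222), the tester at (351,170), partly behind the wrist, the cup at (301,267), the tin at (215,272), the lantern at (436,207) and the comb at (402,146). The wrist view cuts off the tester at the upper left and the cell at the bottom (248,380).

Run:
```python
from h import *
for n,rs in(('scene',[(225,205,250,240),(335,150,370,190)]),('wrist',[(230,360,275,400),(0,0,190,90)])):
    z=np.load(n+'0.npz');k=z['k'];i=dict(fx=k[0],fy=k[1],cx=k[2],cy=k[3]);P=pts(z['d'],i,z['T'])
    for a,b,c,e in rs:
        Q=P[b:e,a:c].reshape(-1,3)
        for lo,hi in((.01,.04),(.04,.06),(.06,.075),(.075,.1)):
            m=(Q[:,2]>lo)&(Q[:,2]<hi);
            if m.any():print(n,(a,b),lo,m.sum(),np.median(Q[m],0).round(3),Q[m].min(0).round(3),Q[m].max(0).round(3))
    print('slab z',np.median(P[300,300] if n=='wrist' else P[230,270]),P[250,250].round(3))
```

```text
scene (225, 205) 0.01 685 [ 0.56  -0.246  0.031] [ 0.483 -0.291  0.022] [ 0.62  -0.202  0.039]
scene (225, 205) 0.04 34 [ 0.581 -0.246  0.05 ] [ 0.565 -0.262  0.04 ] [ 0.588 -0.232  0.059]
scene (225, 205) 0.06 29 [ 0.581 -0.244  0.067] [ 0.564 -0.262  0.06 ] [ 0.587 -0.231  0.075]
scene (225, 205) 0.075 43 [ 0.581 -0.244  0.088] [ 0.565 -0.262  0.076] [ 0.588 -0.231  0.1  ]
scene (335, 150) 0.01 738 [0.474 0.161 0.031] [0.373 0.069 0.022] [0.544 0.217 0.04 ]
scene (335, 150) 0.04 86 [0.497 0.108 0.051] [0.463 0.085 0.04 ] [0.519 0.164 0.06 ]
scene (335, 150) 0.06 78 [0.501 0.123 0.069] [0.465 0.091 0.06 ] [0.532 0.163 0.075]
scene (335, 150) 0.075 357 [0.487 0.131 0.089] [0.439 0.093 0.075] [0.533 0.165 0.099]
slab z 0.031678000770010595 [ 0.656 -0.226  0.031]
wrist (230, 360) 0.01 888 [ 0.58  -0.237  0.03 ] [ 0.546 -0.281  0.028] [ 0.602 -0.224  0.04 ]
wrist (230, 360) 0.04 313 [ 0.573 -0.237  0.049] [ 0.558 -0.251  0.04 ] [ 0.588 -0.231  0.06 ]
wrist (230, 360) 0.06 197 [ 0.57  -0.236  0.067] [ 0.558 -0.241  0.06 ] [ 0.581 -0.231  0.074]
wrist (230, 360) 0.075 1 [ 0.581 -0.229  0.075] [ 0.581 -0.229  0.075] [ 0.581 -0.229  0.075]
wrist (0, 0) 0.01 9061 [0.439 0.105 0.03 ] [0.362 0.079 0.027] [0.544 0.152 0.04 ]
wrist (0, 0) 0.04 1047 [0.5   0.11  0.051] [0.465 0.091 0.04 ] [0.519 0.137 0.06 ]
wrist (0, 0) 0.06 1034 [0.491 0.118 0.07 ] [0.447 0.091 0.06 ] [0.535 0.144 0.075]
wrist (0, 0) 0.075 5891 [0.483 0.118 0.09 ] [0.438 0.091 0.075] [0.535 0.142 0.096]
slab z 0.0299448154629689 [ 0.582 -0.083  0.029]
```

```bash
python3 -m pendant '[[0,0,0,0.4,-0.8,0,1],[0,0,0,0.4,-0.8,0,1],[0,0,0,0.4,-0.8,0,1],[0,0,0,0.4,-0.8,0,1],[0,0,0,0.4,-0.8,0,1],[0,0,0,0,0,0,1],[0,0,0,0,0,0,1],[0,0,0,0,0,0,1]]'
python3 - <<'E'
from h import *
n='wrist';im,d,i,T=cam(n);save('wt',im);np.savez('wt.npz',im=im,d=d,T=T,k=[i['fx'],i['fy'],i['cx'],i['cy']])
E
```

```text
t: 1.1
eef_pos: [0.4908, 0.0794, 0.1987]
tcp_rot: [0.708, 0.707, 0.0, 0.0]
wrist_force: [0.4, -0.4, -0.6]
width: 0.0858
grip_force: 0.0
```

```bash
python3 -m pendant '[[0,0,0,-1,0.25,0,1],[0,0,0,-1,0.25,0,1],[0,0,0,-1,0.25,0,1],[0,0,0,-1,0.25,0,1],[0,0,0,-1,0.25,0,1],[0,0,0,-1,0.25,0,1],[0,0,0,-1,0.25,0,1],[0,0,0,-1,0.25,0,1],[0,0,0,-1,0.25,0,1],[0,0,0,0,0,0,1],[0,0,0,0,0,0,1],[0,0,0,0,0,0,1]]'
python3 - <<'E'
from h import *
n='wrist';im,d,i,T=cam(n);save('wc',im);np.savez('wc.npz',im=im,d=d,T=T,k=[i['fx'],i['fy'],i['cx'],i['cy']])
a=cv2.imread('pics/wt.png');b=cv2.imread('pics/wc.png');cv2.imwrite('pics/both.png',np.vstack([a[:300],b[:300]]))
E
```

```text
t: 2.65
eef_pos: [0.5802, -0.2785, 0.1987]
tcp_rot: [0.706, 0.708, 0.0, -0.0]
wrist_force: [0.1, 0.4, 0.8]
width: 0.0856
grip_force: 0.0
```

View pics/both.png

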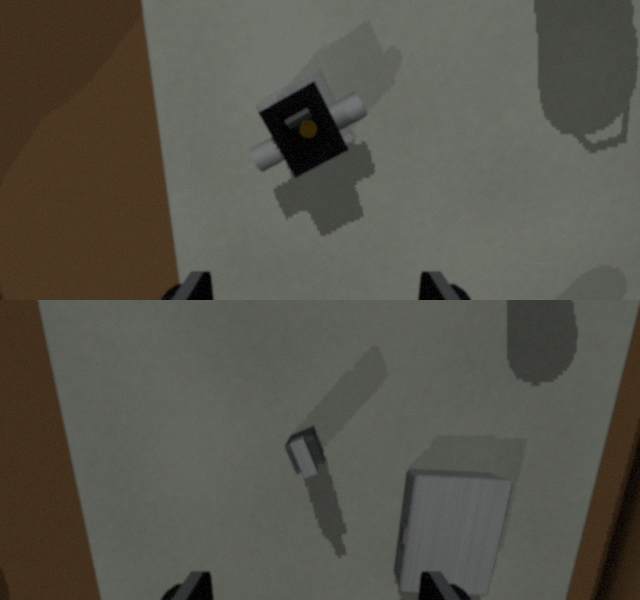

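The top half shows the tester: its black top around (303,128), tubes at (352,108) and (264,157), the jaw strip at (298,118) on the upper-left side and the brass pin at (308,130). The bottom half shows the cell with its light bar top near (304,156) in the original image rows, running roughly up-down, and the tin to its right.

```bash
cat > m.py <<'E'
from h import *
def load(f):
    z=np.load(f);return z['im'],z['d'],z['T'],z['k']
def plane(uv,z,T,k):
    uv=np.asarray(uv,float).reshape(-1,2);r=np.c_[(uv[:,0]-k[2])/k[0],(uv[:,1]-k[3])/k[1],np.ones(len(uv))]@T[:3,:3].T
    return (T[:3,3]+r*((z-T[2,3])/r[:,2])[:,None])
def rect(mask,z,T,k,box):
    m=np.zeros_like(mask,np.uint8);a,b,c,e=box;m[b:e,a:c]=mask[b:e,a:c]
    cs,_=cv2.findContours(m,cv2.RETR_EXTERNAL,cv2.CHAIN_APPROX_NONE);c=max(cs,key=cv2.contourArea)
    w=plane(c.reshape(-1,2),z,T,k)[:,:2];r=cv2.minAreaRect((w*1000).astype(np.float32));b=cv2.boxPoints(r)
    return cv2.contourArea(c),np.round(r[0],1),np.round(r[1],1),r[2]
E
python3 - <<'E'
from m import *
im,d,T,k=load('wt.npz');g=im.max(2)
P=pts(d,dict(fx=k[0],fy=k[1],cx=k[2],cy=k[3]),T)
box=(245,65,375,185)
print('top z',np.median(P[105:112,275:285,2]),'slab',np.median(P[200:240,400:480,2]))
zt=np.median(P[...,2][95:170,270:335][(g<30)[95:170,270:335]]);print(zt)
print('top depth',rect((P[...,2]>.088)&(P[...,2]<.1),.094,T,k,box))
print('dark',rect(cv2.morphologyEx((g<45).astype(np.uint8),cv2.MORPH_CLOSE,np.ones((15,15))),.094,T,k,box))
hs=cv2.cvtColor(im,cv2.COLOR_RGB2HSV);br=(hs[...,1]>120)&(hs[...,2]>40);br[:, :270]=0;br[:,340:]=0;br[:95]=0;br[160:]=0
v,u=np.nonzero(br);print('brass',u.mean(),v.mean(),len(u),'z',np.median(P[v,u,2]),plane([u.mean(),v.mean()],np.median(P[v,u,2]),T,k))
im,d,T,k=load('wc.npz');g=im.min(2).astype(int);P=pts(d,dict(fx=k[0],fy=k[1],cx=k[2],cy=k[3]),T)
box=(280,120,330,182)
print(P[156,304],g[156,304])
print('bar depth',rect(P[...,2]>.108,.118,T,k,box))
for t in(110,125,140):print('bar bright',t,rect((g>t)&(P[...,2]>.06),.118,T,k,box))
up=cv2.resize(im[120:190,270:340],None,fx=8,fy=8,interpolation=0)
im2=load('wt.npz')[0];u2=cv2.resize(im2[75:175,255:355],(560,560),interpolation=0)
save('z',np.hstack([up,u2])[:, :] if 0 else cv2.resize(np.hstack([up,u2]),(800,400)))
E
```

```text
top z 0.09020140955542708 slab 0.03048828188465208
0.09129563908736477
top depth (4630.5, array([484. , 127.6]), array([48.3, 57.9]), 28.070837020874023)
dark (4545.0, array([485.8, 128.3]), array([52.6, 57.5]), 28.40285873413086)
brass 307.8511627906977 128.58139534883722 215 z 0.043791624584707756 [[0.48603225 0.12403948 0.04379162]]
[ 0.57376506 -0.24531221  0.11872996] 91
bar depth (584.5, array([ 573.3, -246.8]), array([13. , 28.8]), 23.600053787231445)Traceback (most recent call last):
  File "<stdin>", line 15, in <module>
  File "m.py", line 9, in rect
    cs,_=cv2.findContours(m,cv2.RETR_EXTERNAL,cv2.CHAIN_APPROX_NONE);c=max(cs,key=cv2.contourArea)
                                                                       ~~~^^^^^^^^^^^^^^^^^^^^^^^^
ValueError: max() iterable argument is empty
```

```bash
python3 -m pendant '[[0,0,0,0.79,-0.17,0,1],[0,0,-0.98,0,0,0,1],[0,0,-0.98,0,0,0,1],[0,0,-0.98,0,0,0,1],[0,0,-0.98,0,0,0.25,1],[0,0,0,0,0,0.25,1],[0,0,0,0,0,0,1],[0,0,0,0,0,0,1],[0,0,0,0,0,0,1]]'
python3 - <<'E'
from h import *
s=monitor.get_state();x=R.from_quat(s['tcp_rot']).as_matrix();print(s['eef_pos'],np.degrees(np.arctan2(x[1,1],x[0,1])),x[:,2])
im,d,i,T=cam('wrist');save('w2',im);np.savez('w2.npz',im=im,d=d,T=T,k=[i['fx'],i['fy'],i['cx'],i['cy']])
E
```

```text
t: 3.82
eef_pos: [0.5735, -0.2485, 0.1792]
tcp_rot: [0.548, 0.836, 0.0, 0.0]
wrist_force: [0.2, -0.3, 0.3]
width: 0.0853
grip_force: 0.0
[ 0.57348762 -0.24845046  0.17920216] 23.49583493718417 [ 6.22819583e-04 -3.52046908e-04 -9.99999744e-01]
```

View pics/w2.png

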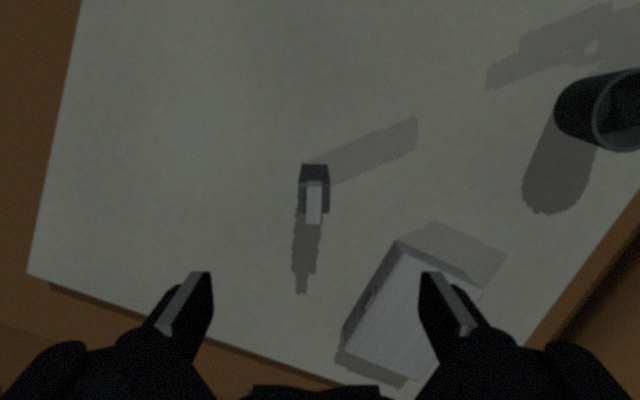

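The bar now stands vertical in the image, its top at about (314,203), between the fingers (midpoint col 316). The tin at lower right is below grasp height.

Run:
```python
from m import *
im,d,T,k=load('w2.npz');P=pts(d,dict(fx=k[0],fy=k[1],cx=k[2],cy=k[3]),T);z=P[...,2]
print(z[195:210,314].round(4),'shoulder',z[172:178,314].round(3))
print(rect(z>.108,.118,T,k,(290,150,340,240)))
g=im.max(2);print(g[203,296:334]);print(g[170:232,314])
```

```text
[0.1189 0.1185 0.1182 0.1194 0.119  0.1188 0.1185 0.1182 0.1184 0.1188
 0.1173 0.1188 0.1198 0.1186 0.1181] shoulder [0.066 0.071 0.073 0.077 0.08  0.084]
(598.5, array([ 572.4, -245.8]), array([11., 30.]), 23.796972274780273)
[89 78 60 47 45 45 49 46 46 51 67 83 90 90 92 94 89 92 94 95 97 95 97 95
 89 76 53 43 45 44 42 43 43 65 83 92 94 95]
[35 40 35 34 35 31 37 32 36 44 51 63 70 68 70 72 79 91 93 94 94 94 90 93
 92 94 93 96 94 92 93 93 95 94 98 93 91 95 94 96 91 92 97 96 93 93 93 91
 92 90 94 91 91 86 74 66 63 65 62 63 63 63]
```

```bash
python3 -m pendant '[[0,0,0,0.06,0,0.5,1],[0,0,0,0,0,0.5,1],[0,0,0,0,0,0.4,1],[0,0,0,0,0,0.3,1],[0,0,0,0,0,0.16,1],[0,0,0,0,0,0,1],[0,0,0,0,0,0,1],[0,0,0,0,0,0,1]]'
```

```text
t: 4.88
eef_pos: [0.5726, -0.2464, 0.105]
tcp_rot: [0.548, 0.836, 0.0, 0.001]
wrist_force: [-0.3, 0.3, 1.4]
width: 0.0854
grip_force: 0.0
```

```bash
python3 -m pendant '[[0,0,0,0,0,0,0],[0,0,0,0,0,0,-0.5],[0,0,0,0,0,0,-1],[0,0,0,0,0,0,-1],[0,0,0,0,0,0,-1],[0,0,0,0,0,0,-1],[0,0,0,0,0,0,-1],[0,0,0,0,0,0,-1]]' 60
```

```text
t: 5.88
eef_pos: [0.5722, -0.2462, 0.1044]
tcp_rot: [0.548, 0.836, -0.0, -0.0]
wrist_force: [-0.0, 0.3, 1.2]
width: 0.0003
grip_force: 0.0
```

Run:
```python
from h import *
im,d,i,T=cam('wrist');a=im
b,_,_,_=cam('side');save('x',np.vstack([cv2.resize(a,(480,300)),cv2.resize(b,(480,300))]))
np.savez('w3.npz',im=im,d=d,T=T,k=[i['fx'],i['fy'],i['cx'],i['cy']])
```

```text
(no output)
```

View pics/x.png

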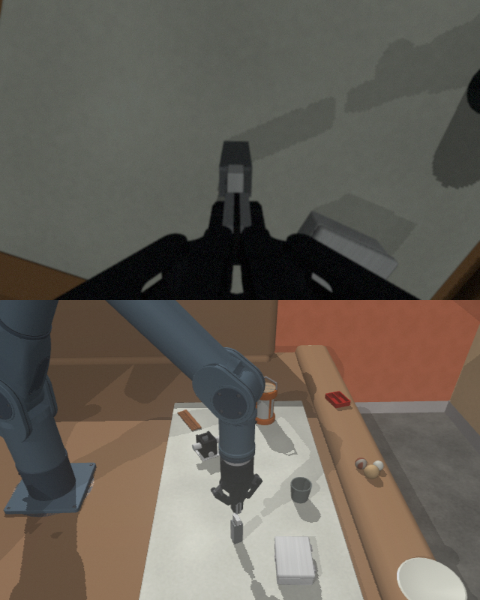

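The upper (wrist) half shows shut fingers with the bar's face just ahead of the tips at about (235,182) of 480x300. The lower (side) half shows the cell still upright at (237,530), with the fingers apparently just above it.

Run:
```python
from m import *
im,d,T,k=load('w3.npz');P=pts(d,dict(fx=k[0],fy=k[1],cx=k[2],cy=k[3]),T)
s=monitor.get_state();Rm=R.from_quat(s['tcp_rot']).as_matrix();L=(P-s['eef_pos'])@Rm
for r in range(185,300,6):print(r,im[r,313],L[r,313].round(4),P[r,313,2].round(3),L[r,300].round(3),L[r,328].round(3))
```

```text
185 [81 85 78] [ 0.0125 -0.0001  0.0732] 0.031 [ 0.013 -0.009  0.073] [0.012 0.011 0.075]
191 [27 32 34] [ 0.0102 -0.      0.0657] 0.039 [ 0.011 -0.009  0.063] [0.01  0.011 0.065]
197 [29 36 33] [0.011  0.0001 0.0484] 0.056 [ 0.011 -0.008  0.049] [0.01  0.01  0.052]
203 [37 40 37] [0.0104 0.0001 0.0375] 0.067 [ 0.011 -0.008  0.036] [0.011 0.01  0.037]
209 [29 30 29] [0.0107 0.0002 0.025 ] 0.079 [ 0.011 -0.008  0.025] [0.01  0.009 0.026]
215 [28 33 34] [0.0107 0.0003 0.0143] 0.09 [ 0.011 -0.007  0.015] [0.01  0.009 0.016]
221 [68 70 70] [ 0.0125  0.0003 -0.0001] 0.104 [ 0.011 -0.007  0.005] [0.01  0.008 0.006]
227 [70 69 72] [ 0.0123  0.0004 -0.0081] 0.112 [ 0.008 -0.007  0.003] [0.008 0.008 0.003]
233 [94 93 96] [ 0.0115  0.0004 -0.014 ] 0.118 [ 0.004 -0.007  0.005] [0.004 0.008 0.003]
239 [92 95 93] [ 0.0082  0.0004 -0.0138] 0.118 [ 0.    -0.007  0.004] [0.    0.008 0.004]
245 [94 96 95] [ 0.0051  0.0004 -0.0139] 0.118 [-0.003 -0.007  0.004] [-0.003  0.009  0.004]
251 [88 91 90] [ 0.0021  0.0004 -0.0144] 0.119 [-0.007 -0.007  0.004] [-0.007  0.009  0.004]
257 [37 41 40] [ 0.01    0.0005 -0.037 ] 0.141 [-0.01  -0.007  0.004] [ 0.01   0.007 -0.037]
263 [6 0 6] [ 0.0102  0.0005 -0.0429] 0.147 [ 0.01  -0.005 -0.043] [ 0.01   0.007 -0.043]
269 [ 7 13 15] [ 0.0105  0.0006 -0.0486] 0.153 [ 0.011 -0.005 -0.049] [ 0.01   0.007 -0.048]
275 [11  0  6] [ 0.0105  0.0006 -0.0535] 0.158 [ 0.01  -0.004 -0.053] [ 0.011  0.006 -0.054]
281 [4 0 0] [ 0.0102  0.0006 -0.0574] 0.162 [ 0.01  -0.004 -0.058] [ 0.01   0.006 -0.058]
287 [0 7 0] [ 0.0103  0.0006 -0.0619] 0.166 [ 0.01  -0.004 -0.061] [ 0.01   0.006 -0.062]
293 [4 3 6] [ 0.0104  0.0007 -0.0659] 0.17 [ 0.011 -0.004 -0.067] [ 0.01   0.006 -0.065]
299 [4 5 4] [ 0.0101  0.0007 -0.0693] 0.174 [ 0.011 -0.004 -0.071] [ 0.01   0.006 -0.07 ]
```

Run:
```python
from m import *
im,d,T,k=load('w2.npz');P=pts(d,dict(fx=k[0],fy=k[1],cx=k[2],cy=k[3]),T)
Rm=R.from_quat([.548,.836,0,0]).as_matrix();L=(P-[.5735,-.2485,.1792])@Rm
for u in (205,428):
  for r in range(268,330,10):print(u,r,im[r,u],L[r,u].round(4))
im,d,i,T=cam('side');P=pts(d,i,T)
s=monitor.get_state();Rm=R.from_quat(s['tcp_rot']).as_matrix();L=(P-s['eef_pos'])@Rm
m=(abs(L[...,0])<.03)&(abs(L[...,1])<.03)
for a in np.arange(-.06,.02,.005):
  q=m&(L[...,2]>=a)&(L[...,2]<a+.005)
  if q.any():print(a.round(3),q.sum(),L[q].min(0).round(3),L[q].max(0).round(3),im[q].mean(0).round())
```

```text
205 268 [87 91 83] [-0.0949 -0.1104  0.1493]
205 278 [2 0 0] [ 0.0089 -0.0413 -0.0526]
205 288 [0 0 0] [ 0.0051 -0.0414 -0.0536]
205 298 [0 0 0] [ 0.0018 -0.0412 -0.0554]
205 308 [0 0 0] [-0.0018 -0.0412 -0.0567]
205 318 [0 0 0] [-0.0061 -0.0414 -0.0572]
205 328 [4 6 3] [-0.0097 -0.0414 -0.0585]
428 268 [93 94 93] [-0.0726  0.1016  0.1074]
428 278 [10  7  8] [ 0.0102  0.0444 -0.055 ]
428 288 [0 4 0] [ 0.0068  0.0443 -0.0566]
428 298 [0 0 0] [ 0.0032  0.0443 -0.0577]
428 308 [5 5 5] [-0.0013  0.0447 -0.0577]
428 318 [4 4 0] [-0.0038  0.0441 -0.0605]
428 328 [3 1 0] [-0.008   0.0444 -0.0609]
-0.06 29 [-0.011 -0.014 -0.06 ] [ 0.006  0.013 -0.055] [78. 79. 77.]
-0.055 34 [-0.011 -0.014 -0.055] [ 0.008  0.013 -0.05 ] [80. 80. 79.]
-0.05 31 [-0.012 -0.014 -0.05 ] [ 0.009  0.012 -0.045] [84. 84. 82.]
-0.045 27 [-0.011 -0.014 -0.045] [ 0.008  0.012 -0.04 ] [89. 90. 88.]
-0.04 16 [-0.011 -0.012 -0.04 ] [-0.004  0.011 -0.036] [100. 100.  98.]
-0.035 8 [-0.01  -0.006 -0.035] [-0.002  0.005 -0.031] [118. 118. 117.]
-0.015 66 [-0.016 -0.007 -0.015] [ 0.016  0.004 -0.01 ] [185. 186. 184.]
-0.01 21 [-0.015 -0.008 -0.01 ] [ 0.011  0.005 -0.005] [133. 133. 131.]
-0.005 22 [-0.015 -0.007 -0.005] [ 0.011  0.003 -0.   ] [123. 124. 122.]
-0.0 21 [-0.014 -0.01   0.   ] [0.012 0.003 0.005] [119. 120. 118.]
0.005 60 [-0.013 -0.014  0.005] [0.014 0.011 0.01 ] [111. 113. 111.]
0.01 29 [-0.015 -0.013  0.01 ] [0.011 0.01  0.015] [93. 95. 92.]
0.015 28 [-0.013 -0.014  0.015] [0.011 0.011 0.02 ] [94. 95. 94.]
```

Both cameras agree that the real fingertips sit about 35 mm behind the reported TCP, so the fingers shut above the bar without touching it. I'll open, go 37 mm lower and close again.

```bash
python3 -m pendant '[[0,0,0,0,0,0,1],[0,0,0,0,0,0,1],[0,0,0,0,0,0,1],[0,0,0,0,0,0,1],[0,0,0,0,0,0,1],[0,0,0,0,0,0,1],[0,0,0,0,0,0.3,1],[0,0,0,0,0,0.3,1],[0,0,0,0,0,0.2,1],[0,0,0,0,0,0.1,1],[0,0,0,0,0,0,1],[0,0,0,0,0,0,1]]'
python3 -m pendant '[[0,0,0,0,0,0,0],[0,0,0,0,0,0,-0.5],[0,0,0,0,0,0,-1],[0,0,0,0,0,0,-1],[0,0,0,0,0,0,-1],[0,0,0,0,0,0,-1],[0,0,0,0,0,0,-1]]' 60
```

```text
t: 7.52
eef_pos: [0.5726, -0.2464, 0.0688]
tcp_rot: [0.548, 0.836, 0.0, 0.0]
wrist_force: [-0.8, -0.0, 0.1]
width: 0.0855
grip_force: 0.0
t: 8.4
eef_pos: [0.5723, -0.2463, 0.0686]
tcp_rot: [0.548, 0.836, -0.0, 0.0]
wrist_force: [-0.1, 0.1, 2.3]
width: 0.0097
grip_force: 60.6
```

```bash
python3 -m pendant '[[0,0,0,0,0,-0.3,-1],[0,0,0,0,0,-0.7,-1],[0,0,0,0,0,-0.8,-1],[0,0,0,0.4,0.1,-0.7,-1],[0,0,0,0.8,0.2,0,-1],[0,0,0,1,0.21,0,-1],[0,0,0,1,0.21,0,-1],[0,0,0,1,0.21,0,-1],[0,0,0,1,0.21,0,-1],[0,0,0,1,0.21,0,-1],[0,0,0,0.8,0.2,0,-1],[0,0,0,0.6,0.15,0,-1],[0,0,0,0.4,0.12,0,-1],[0,0,-0.4,0,0.1,0,-1],[0,0,-0.35,0,0,0,-1],[0,0,0,0,0,0,-1],[0,0,0,0,0,0,-1],[0,0,0,0,0,0,-1]]'
python3 - <<'E'
from m import *
s=monitor.get_state();Rm=R.from_quat(s['tcp_rot']).as_matrix();p=s['eef_pos'];print(p,np.degrees(np.arctan2(Rm[1,1],Rm[0,1])),s['wrist_force'],s['width'])
im,d,i,T=cam('wrist');save('w4',im);k=[i['fx'],i['fy'],i['cx'],i['cy']];np.savez('w4.npz',im=im,d=d,T=T,k=k,p=p,Rm=Rm)
E
```

```text
t: 10.65
eef_pos: [0.5149, 0.0775, 0.1684]
tcp_rot: [0.515, 0.857, -0.0, -0.0]
wrist_force: [-0.5, 0.4, -1.1]
width: 0.0095
grip_force: 60.2
[0.51493681 0.07747547 0.16835408] 27.981170034883895 [-0.46234481  0.37255882 -1.07879665] 0.009482730929027378
```

View pics/w4.png

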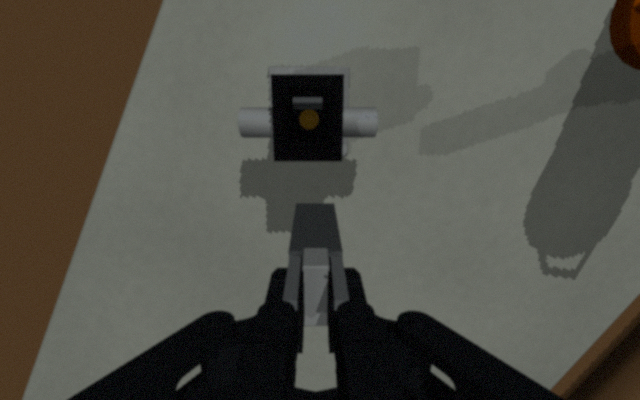

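The tester's top is at (309,117) with its tubes level in the image and the jaw strip at (308,102). The held cell is at (315,230), upright and aligned with it.

Run:
```python
from m import *
z=np.load('w4.npz');im,d,T,k=load('w4.npz');P=pts(d,dict(fx=k[0],fy=k[1],cx=k[2],cy=k[3]),T);p,Rm=z['p'],z['Rm'];L=(P-p)@Rm
g=im.max(2);zz=P[...,2]
box=(262,60,357,170)
dk=cv2.morphologyEx((g<48).astype(np.uint8),cv2.MORPH_CLOSE,np.ones((15,15)))
dk[140:]&=(zz[140:]>.07)
for h in(.090,.094):
  for nm,m in(('dark',dk),('depth',(zz>.086)&(zz<.1))):
    a,c,sz,an=rect(m,h,T,k,box);l=(np.array([c[0]/1e3,c[1]/1e3,h])-p)@Rm;print(h,nm,c,sz,an,'local',l.round(4))
print('top z',np.median(zz[85:95,275:340]),np.median(zz[130:155,280:335]))
# tubes: silhouette rows at left & right
for u in(245,255,360,370):
  q=[r for r in range(90,150) if zz[r,u]>.055 and zz[r,u]<.095];print('tube',u,q[0],q[-1],L[(q[0]+q[-1])//2,u].round(4))
q=(zz>.035)&(zz<.09);q[:, :230]=0;q[:,390:]=0;q[:90]=0;q[150:]=0
print('tube ends L.y',L[q][:,1].min(),L[q][:,1].max())
# brass
hs=cv2.cvtColor(im,cv2.COLOR_RGB2HSV);br=(hs[...,1]>120)&(hs[...,2]>40);br[:90]=0;br[160:]=0;br[:,:280]=0;br[:,340:]=0
v,u=np.nonzero(br);print('pin',u.min(),u.max(),v.min(),v.max(),L[v,u].mean(0).round(4),np.median(zz[v,u]))
# cell front face
f=np.zeros_like(q);f[200:250,285:348]=1;f&=abs(L[...,0])<.03
for a in np.arange(.0,.06,.01):
  m=f&(L[...,2]>a)&(L[...,2]<a+.01)
  if m.sum()>20:print('cell',a,m.sum(),np.median(L[m],0).round(4),np.percentile(L[m][:,1],[2,98]).round(4))
print('botm',L[f][:,2].max())
```

```text
0.09 dark [487.8 129.1] [59.8 57.5] 28.00318145751953 local [0.0583 0.0003 0.0783]
0.09 depth [483.9 127.4] [49.2 58.1] 28.003311157226562 local [ 0.0587 -0.004   0.0783]
0.094 dark [487.6 129.4] [58.9 56.6] 28.0031681060791 local [0.0587 0.0002 0.0743]
0.094 depth [483.8 127.7] [48.4 57.2] 28.0033016204834 local [ 0.059  -0.0039  0.0743]
top z 0.08915067361632137 0.09235183704580402
tube 245 107 136 [ 0.0563 -0.049   0.0868]
tube 255 107 136 [ 0.0565 -0.0415  0.0853]
tube 360 107 136 [0.0564 0.0335 0.0857]
tube 370 107 136 [0.0565 0.0406 0.0855]
tube ends L.y -0.05484841255653097 0.046591919610300625
pin 300 318 110 128 [ 0.0552 -0.0039  0.1203] 0.04325661137163106
cell 0.0 298 [0.0104 0.0013 0.0048] [-0.0102  0.0127]
cell 0.01 248 [0.0104 0.0013 0.0147] [-0.0103  0.0126]
cell 0.02 220 [0.0103 0.001  0.0248] [-0.0103  0.0127]
cell 0.03 162 [0.0103 0.0013 0.034 ] [-0.0103  0.0126]
botm 0.1398156617193845
```

Run:
```python
from m import *
z=np.load('w4.npz');im,d,T,k=load('w4.npz');p,Rm=z['p'],z['Rm'];g=im.max(2).astype(int)
for h in(.066,.072):print('axis',h,((plane([[250,121.5],[365,121.5]],h,T,k)-p)@Rm).round(4))
for r in(107,136):print(((plane([[250,r]],.072,T,k)-p)@Rm).round(4))
print('pin',((plane([[309,119]],.0433,T,k)-p)@Rm).round(4))
print(g[90:165,309].tolist());print(g[90:150,250].tolist());print(g[90:150,365].tolist());print(g[125,262:356].tolist())
print('rows at .094',[(r,((plane([[309,r]],.094,T,k)-p)@Rm)[0,0].round(4)) for r in(72,97,104,110,128,133,160)])
P=pts(d,dict(fx=k[0],fy=k[1],cx=k[2],cy=k[3]),T);print(P[70:165:3,300,2].round(3).tolist());print(((P-p)@Rm)[70:165:3,300,0].round(3).tolist())
```

```text
axis 0.066 [[ 0.0546 -0.0482  0.1024]
 [ 0.0546  0.0394  0.1023]]
axis 0.072 [[ 0.0551 -0.0471  0.0964]
 [ 0.0552  0.0386  0.0963]]
[[ 0.0656 -0.0465  0.0964]]
[[ 0.0445 -0.0477  0.0964]]
pin [[ 0.0547 -0.0036  0.125 ]]
[11, 17, 9, 5, 15, 0, 27, 49, 61, 64, 69, 63, 50, 39, 27, 17, 23, 26, 29, 36, 41, 50, 47, 48, 46, 47, 54, 50, 50, 56, 52, 54, 50, 50, 52, 49, 51, 52, 46, 29, 0, 0, 11, 3, 8, 0, 3, 0, 4, 8, 7, 6, 12, 9, 11, 19, 2, 13, 7, 13, 6, 13, 11, 4, 10, 9, 8, 12, 7, 14, 27, 51, 63, 72, 73]
[109, 112, 109, 111, 111, 110, 110, 113, 110, 115, 110, 111, 110, 110, 108, 115, 111, 99, 98, 101, 105, 107, 111, 117, 115, 112, 118, 115, 115, 114, 112, 109, 108, 105, 102, 99, 95, 90, 87, 83, 81, 76, 71, 65, 62, 56, 60, 79, 97, 107, 110, 110, 110, 110, 108, 112, 111, 110, 112, 109]
[102, 101, 103, 101, 98, 97, 99, 98, 99, 100, 98, 102, 101, 102, 98, 99, 97, 86, 90, 96, 104, 108, 114, 111, 116, 113, 113, 116, 116, 119, 117, 115, 112, 107, 108, 101, 100, 99, 94, 87, 82, 75, 76, 65, 60, 55, 66, 85, 100, 106, 110, 110, 111, 109, 109, 109, 108, 109, 112, 107]
[101, 102, 102, 101, 104, 102, 103, 10
[... 253 characters left out ...]
12, 25, 50, 72, 82, 88, 84, 86, 87, 85, 87, 81, 85, 88, 89, 85]
rows at .094 [(72, np.float64(0.0888)), (97, np.float64(0.0731)), (104, np.float64(0.0686)), (110, np.float64(0.0647)), (128, np.float64(0.0527)), (133, np.float64(0.0493)), (160, np.float64(0.0304))]
[0.034, 0.034, 0.09, 0.09, 0.091, 0.09, 0.04, 0.041, 0.04, 0.09, 0.092, 0.092, 0.088, 0.039, 0.04, 0.041, 0.042, 0.042, 0.04, 0.04, 0.04, 0.039, 0.06, 0.076, 0.091, 0.091, 0.093, 0.094, 0.093, 0.094, 0.093, 0.031]
[0.093, 0.091, 0.086, 0.085, 0.083, 0.081, 0.079, 0.077, 0.074, 0.073, 0.071, 0.069, 0.067, 0.062, 0.06, 0.058, 0.055, 0.053, 0.05, 0.048, 0.045, 0.043, 0.043, 0.043, 0.043, 0.041, 0.039, 0.037, 0.035, 0.032, 0.03, 0.015]
```

Tube axis, pin and wall face all give the well's centre at local x=0.055, y=-0.004, because the block is offset by its jaw housing. The cell is at local (-0.0016, +0.0011), so the shift is +56.7 mm in tool x and -5.1 mm in tool y.

```bash
python3 -m pendant '[[0,0,0,0.6,-0.05,0,-1],[0,0,0,0.5,-0.05,0,-1],[0,0,0,0.317,-0.028,0,-1],[0,0,0,0,0,0.4,-1],[0,0,0,0,0,0.3,-1],[0,0,0,0,0,0,-1],[0,0,0,0,0,0,-1],[0,0,0,0,0,0,-1]]' 80
python3 - <<'E'
from m import *
z=np.load('w4.npz');p,Rm=z['p'],z['Rm'];s=monitor.get_state();print('moved',((s['eef_pos']-p)@Rm).round(4),s['wrist_force'],s['eef_pos'][2])
p=s['eef_pos'];Rm=R.from_quat(s['tcp_rot']).as_matrix();im,d,i,T=cam('wrist');save('w5',im)
np.savez('w5.npz',im=im,d=d,T=T,k=[i['fx'],i['fy'],i['cx'],i['cy']],p=p,Rm=Rm)
P=pts(d,i,T);L=(P-p)@Rm;zz=P[...,2]
f=(abs(L[...,0])<.03)&(abs(L[...,1])<.02)&(zz>.105)&(zz<.15)
print('cell',np.median(L[f],0),np.percentile(L[f][:,1],[2,98]))
q=(zz>.055)&(zz<.088)&(abs(L[...,1])>.026)&(abs(L[...,0])<.03)&(abs(L[...,1])<.07);print('tubes',q.sum(),np.percentile(L[q][:,1],[1,99]),np.percentile(L[q][:,0],[1,50,99]))
E
```

```text
t: 11.7
eef_pos: [0.4842, 0.1254, 0.1407]
tcp_rot: [0.515, 0.857, 0.0, 0.0]
wrist_force: [0.5, 0.3, -0.8]
width: 0.0086
grip_force: 83.5
moved [ 0.0567 -0.0046  0.0277] [ 0.45158478  0.33724337 -0.76614208] 0.14068117233112198
cell [0.01035521 0.00131222 0.00967939] [-0.01027231  0.01277866]
tubes 2004 [-0.04885315  0.05026487] [-0.01119496  0.0012364   0.00896394]
```

View pics/w5.png

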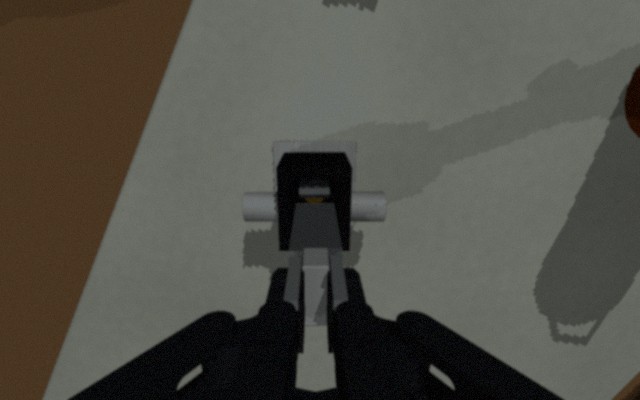

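The cell hangs over the well (bottom edge around (315,203)), centred between the tubes at (260,206) and (370,206). I'll lower it in small steps and watch the force.

```bash
python3 -m pendant '[[0,0,0,0,-0.012,0.1,-1],[0,0,0,0,0,0.1,-1],[0,0,0,0,0,0.1,-1],[0,0,0,0,0,0,-1]]'; python3 -m pendant '[[0,0,0,0,0,0.05,-1],[0,0,0,0,0,0.05,-1]]'; python3 -m pendant '[[0,0,0,0,0,0.05,-1],[0,0,0,0,0,0.05,-1]]'
```

```text
t: 12.25
eef_pos: [0.483, 0.1252, 0.1279]
tcp_rot: [0.515, 0.857, -0.0, -0.0]
wrist_force: [-0.3, 0.4, -0.8]
width: 0.0087
grip_force: 83.5
t: 12.5
eef_pos: [0.4839, 0.1251, 0.1247]
tcp_rot: [0.515, 0.857, 0.0, 0.0]
wrist_force: [-1.0, -1.9, 7.5]
width: 0.0092
grip_force: 84.7
t: 12.75
eef_pos: [0.4851, 0.1255, 0.1222]
tcp_rot: [0.515, 0.857, 0.001, 0.001]
wrist_force: [-2.1, -1.7, 21.7]
width: 0.0092
grip_force: 86.7
```

```bash
python3 -m pendant '[[0,0,0,0,0,0.04,-1],[0,0,0,0,0,0,-1]]'; python3 -m pendant '[[0,0,0,0,0,0.04,-1],[0,0,0,0,0,0,-1]]'
```

```text
t: 13.0
eef_pos: [0.4849, 0.1256, 0.12]
tcp_rot: [0.515, 0.857, 0.001, 0.001]
wrist_force: [-0.9, -0.1, 6.7]
width: 0.0091
grip_force: 84.8
t: 13.25
eef_pos: [0.4849, 0.1257, 0.1183]
tcp_rot: [0.515, 0.857, 0.001, 0.001]
wrist_force: [-0.3, -1.7, 6.4]
width: 0.009
grip_force: 84.6
```

```bash
python3 -m pendant '[[0,0,0,0,0,0.07,-1],[0,0,0,0,0,0.07,-1],[0,0,0,0,0,0.07,-1],[0,0,0,0,0,0.07,-1],[0,0,0,0,0,0.07,-1]]'; for i in 1; do python3 -m pendant '[[0,0,0,0,0,0.04,-1],[0,0,0,0,0,0.04,-1]]'; done; python3 -m pendant '[[0,0,0,0,0,0.04,-1],[0,0,0,0,0,0.03,-1]]'
```

```text
t: 13.88
eef_pos: [0.4849, 0.1256, 0.1044]
tcp_rot: [0.515, 0.857, 0.001, 0.001]
wrist_force: [0.6, -0.4, 9.2]
width: 0.0091
grip_force: 84.9
t: 14.12
eef_pos: [0.4849, 0.1256, 0.1012]
tcp_rot: [0.515, 0.857, 0.001, 0.001]
wrist_force: [-0.3, -1.0, 9.2]
width: 0.0086
grip_force: 84.9
t: 14.38
eef_pos: [0.4849, 0.1255, 0.0983]
tcp_rot: [0.515, 0.857, 0.001, 0.001]
wrist_force: [-0.8, -1.3, 8.1]
width: 0.0091
grip_force: 84.9
```

```bash
P='python3 -m pendant'; $P '[[0,0,0,0,0,0.03,-1],[0,0,0,0,0,0.03,-1]]'|grep -E 'eef|wrist';  $P '[[0,0,0,0,0,0.03,-1],[0,0,0,0,0,0.03,-1]]'|grep -E 'eef|wrist'; $P '[[0,0,0,0,0,0.03,-1],[0,0,0,0,0,0.02,-1]]'|grep -E 'eef|wrist'
```

```text
eef_pos: [0.4849, 0.1255, 0.0959]
wrist_force: [0.2, -1.5, 8.7]
eef_pos: [0.4849, 0.1255, 0.0935]
wrist_force: [-0.1, -1.7, 8.8]
eef_pos: [0.4849, 0.1255, 0.0915]
wrist_force: [-1.0, -0.2, 9.2]
```

```bash
P='python3 -m pendant'; $P '[[0,0,0,0,0,0.02,-1],[0,0,0,0,0,0.02,-1]]'|grep -E 'eef|wrist';  $P '[[0,0,0,0,0,0.02,-1],[0,0,0,0,0,0.02,-1]]'|grep -E 'eef|wrist'
```

```text
eef_pos: [0.4848, 0.1255, 0.0899]
wrist_force: [0.8, -1.6, 8.9]
eef_pos: [0.4849, 0.1255, 0.0884]
wrist_force: [-1.8, -2.5, 15.4]
```

```bash
P='python3 -m pendant'; $P '[[0,0,0,0,0,0,-1]]'|grep -E 'eef|wrist';  $P '[[0,0,0,0,0,0.005,-1],[0,0,0,0,0,0,-1]]'|grep -E 'eef|wrist'
```

```text
eef_pos: [0.4849, 0.1255, 0.0884]
wrist_force: [-1.1, -1.4, 8.4]
eef_pos: [0.4849, 0.1255, 0.0884]
wrist_force: [-1.1, -0.8, 11.4]
```

```bash
P='python3 -m pendant'; $P '[[0,0,0,0,0,0.006,-1]]'|grep -E 'eef|wrist';  $P '[[0,0,0,0,0,0.004,-1]]'|grep -E 'eef|wrist'; python3 -c "
from station import monitor;s=monitor.get_state();print(s['eef_pos'],s['wrist_force'],s['t'])"
```

```text
eef_pos: [0.4849, 0.1255, 0.0884]
wrist_force: [-2.5, -1.5, 16.4]
eef_pos: [0.4849, 0.1255, 0.0884]
wrist_force: [-2.9, -1.7, 16.9]
[0.48492232 0.12549554 0.08836145] [-2.88595998 -1.66343271 16.86594798] 16.25
```

```bash
python3 -m pendant '[[0,0,0,0,0,0,-0.6],[0,0,0,0,0,0,-0.4],[0,0,0,0,0,0,-0.2],[0,0,0,0,0,0,0.2],[0,0,0,0,0,0,0.4],[0,0,0,0,0,0,0.4],[0,0,0,0,0,0,0.4]]'; python3 -m pendant '[[0,0,0,0,0,-0.3,0.4],[0,0,0,0,0,-0.6,0.4],[0,0,0,0,0,-0.8,0.4],[0,0,0,-0.6,0,-0.6,0.4],[0,0,0,-0.8,0,0,0.4],[0,0,0,0,0,0,0.4],[0,0,0,0,0,0,0.4],[0,0,0,0,0,0,0.4]]'
python3 - <<'E'
from m import *
s=monitor.get_state();p=s['eef_pos'];Rm=R.from_quat(s['tcp_rot']).as_matrix();im,d,i,T=cam('wrist');save('w6',im);P=pts(d,i,T);zz=P[...,2]
w=(zz>.115)&(zz<.16)&(np.hypot(P[...,0]-.484,P[...,1]-.126)<.03);print('bar',w.sum(),np.median(P[w],0),P[w].max(0))
v,u=np.nonzero(w);print(u.min(),u.max(),v.min(),v.max())
E
```

```text
t: 17.12
eef_pos: [0.4833, 0.1252, 0.0866]
tcp_rot: [0.515, 0.857, -0.0, -0.0]
wrist_force: [0.0, -0.6, -0.7]
width: 0.0601
grip_force: 0.0
t: 18.12
eef_pos: [0.5092, 0.0769, 0.1786]
tcp_rot: [0.514, 0.858, 0.0, -0.0]
wrist_force: [0.0, 0.5, 0.5]
width: 0.0595
grip_force: 0.0
bar 1594 [0.48621391 0.12499228 0.13724484] [0.50264597 0.14038385 0.14007093]
299 335 109 157
```

View pics/w6.png

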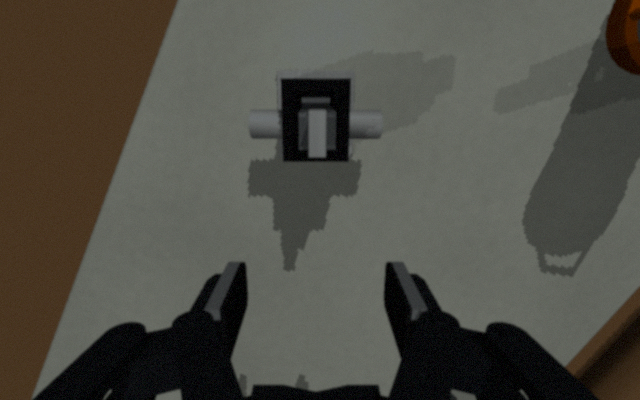

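The released cell stands upright in the well, its bar at (317,133), square to the tubes, with fingers clear. Before handing in, I'll check the stop height I felt against the pin height in the earlier picture.

Run:
```python
from m import *
im,d,T,k=load('w4.npz');P=pts(d,dict(fx=k[0],fy=k[1],cx=k[2],cy=k[3]),T)
for r in range(106,132,2):print(r,(P[r,296:324:2,2]*1000).round().astype(int).tolist(),im[r,296:324:2,0].tolist())
im,d,T,k=load('wt.npz');P=pts(d,dict(fx=k[0],fy=k[1],cx=k[2],cy=k[3]),T)
for r in range(118,140,2):print(r,(P[r,296:320:2,2]*1000).round().astype(int).tolist())
```

```text
106 [87, 87, 88, 88, 89, 87, 87, 89, 88, 87, 87, 88, 88, 39] [28, 21, 23, 23, 28, 28, 17, 17, 30, 28, 26, 30, 22, 10]
108 [87, 86, 85, 85, 86, 85, 85, 85, 85, 86, 86, 87, 85, 41] [19, 24, 19, 27, 21, 23, 28, 25, 25, 26, 19, 26, 19, 14]
110 [41, 40, 40, 40, 41, 43, 41, 41, 44, 39, 40, 41, 40, 41] [12, 2, 4, 16, 26, 45, 40, 47, 41, 22, 13, 0, 0, 0]
112 [40, 40, 40, 42, 42, 44, 42, 43, 43, 42, 40, 40, 39, 40] [16, 2, 20, 40, 51, 51, 47, 44, 46, 45, 32, 11, 6, 1]
114 [39, 40, 40, 43, 43, 51, 50, 52, 48, 43, 42, 41, 39, 41] [6, 8, 27, 49, 49, 49, 48, 48, 47, 50, 43, 14, 9, 6]
116 [40, 40, 42, 43, 51, 50, 50, 49, 51, 46, 43, 42, 40, 39] [0, 15, 44, 48, 49, 50, 54, 53, 49, 48, 55, 36, 0, 1]
118 [40, 40, 42, 41, 51, 49, 51, 50, 51, 51, 42, 41, 40, 40] [7, 17, 49, 48, 51, 54, 50, 56, 54, 51, 55, 44, 13, 6]
120 [39, 41, 42, 43, 52, 50, 50, 51, 49, 49, 42, 41, 41, 40] [1, 14, 44, 48, 51, 51, 54, 55, 49, 51, 51, 35, 13, 9]
122 [40, 39, 43, 42, 49, 50, 48, 51, 50, 51, 42, 39, 40, 40] [1, 7, 42, 52, 52, 52, 47, 48, 48, 49, 49, 27, 9, 2]
124 [41, 40, 40, 42, 43, 50, 50, 49, 52, 42, 43, 41, 40, 40] 
[... 266 characters left out ...]
 0, 4, 0]
130 [38, 41, 40, 41, 42, 40, 40, 41, 39, 42, 41, 40, 40, 41] [11, 0, 9, 7, 4, 16, 14, 14, 8, 5, 0, 1, 3, 5]
118 [92, 93, 91, 89, 88, 86, 85, 41, 40, 39, 41, 91]
120 [90, 89, 89, 87, 85, 44, 42, 43, 40, 41, 41, 92]
122 [88, 86, 86, 85, 42, 42, 41, 42, 42, 40, 39, 40]
124 [87, 84, 39, 44, 42, 48, 51, 47, 43, 42, 41, 40]
126 [40, 41, 43, 41, 50, 49, 50, 51, 51, 41, 43, 40]
128 [39, 40, 43, 42, 50, 51, 50, 50, 50, 43, 43, 41]
130 [40, 40, 42, 43, 50, 50, 51, 51, 51, 43, 42, 41]
132 [41, 40, 42, 41, 51, 50, 49, 51, 50, 42, 39, 39]
134 [40, 41, 41, 43, 42, 51, 49, 51, 42, 42, 40, 39]
136 [41, 41, 40, 39, 42, 42, 43, 42, 42, 38, 40, 41]
138 [48, 39, 41, 40, 39, 40, 41, 40, 40, 40, 41, 43]
```

The pin's end reads 0.050 m in both views. That matches the felt stop, with the cell's underside at about 0.050 m.

```bash
python3 -c "
from station import env;print(env.finish_job())"
```

```text
the job is handed in; nothing more can be done
None
```

The cell is upright in the well with its clear faces to the eye tubes, pressed down onto the height screw (about 17 N felt in all, about 9 N of it sliding load), released with the gripper clear, and handed in; my first grasp closed on air above the bar and moved nothing.

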